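# Match the loose hinge leaf to the step block

### The arm

A 6-joint arm with a two-finger parallel gripper is mounted at the origin on the work surface. World frame = base frame: x ahead of the robot, y to its left, z up, the work surface at z = 0. Lengths are in m, angles in rad, forces in N, time in s.
With the tool pointing down it reaches from about 0.35 to 0.975 m from the base axis. Payload 4.9 kg.
Tool frame: the origin (TCP) lies at the very end of the fingers, on their centre line; the grasp point (between the pads) lies 19 mm behind it; z points along the fingers, y is the line along which they close (so a half turn about z gives the same grasp; the last joint's range is limited). The gripper opens to 85 mm and grips with 20 to 120 N. Pads are 22 mm wide; open, the fingers measure 114 mm over their backs; the gripper's body (76 mm by 85 mm) begins 54 mm behind the grasp point. The pads swing forward as they close: fully open they stand 13 mm farther back than shut.
Start: joints at [0.991, 0.053, 1.613, -0, 1.476, -0.119], TCP at [0.278, 0.56, 0.208] pointing down, gripper open.
Joint ranges: [-3.01, 3.01], [-1.01, 2.22], [0.06, 2.58], [-1.02, 4.17], [0.09, 2.62], [-3.14, 3.14]. Speed limits (rad/s): [2.57, 2.57, 3.14, 3.14, 3.14, 3.14].

### API

Orientations are given as a rotation vector (axis times angle).
In Python, from station import ctrl gives the robot as it stands.
- The arm moves only by the tool jog_arm, never from a script. Its argument "plan" is a list of rows, each a list of 7 numbers: the shift along the tool's x, y, z in units of 0.02 m (1.0 is 0.02 m), then the turn, a rotation vector about the tool's x, y, z in units of 45 degrees (1.0 is 45 degrees), then the opening, from -1 (shut) to 1 (fully open). A call has 1 to 8 rows; each row shifts and turns the commanded pose from where the row before left it, along the tool's axes as they then stand; what a row does not reach is not made up. A row lasts 1/10 s, in which the tool goes at most 50 mm and 8.59 degrees, less where a joint would pass 70% of its speed; a pose out of reach is approached as far as the arm can. A call with a number of a shift or a turn outside -1 to 1 is refused whole. A call with a gripper value outside its range is refused whole. The fingers move at their own pace and stop on an object; "grip_force" is the grip in N (left out, the last holds). Time passes only in rows, so rows that do not move let the fingers close. It gives the time, the measured TCP pose, the force, the opening and the grip force at its end, in the units of the state.
- ctrl.get_obs(): the state, without advancing time (a new reading comes with each control period).
- ctrl.get_image(name): name is "scene" or "top" or "wrist"; returns (picture, depth): 384x512x3 uint8, red, green, blue; 384x512 float32, m along the optical axis (not along the pixel's ray), 0 where there is no reading.
- ctrl.camera_info(name): a dict with "camera_matrix" (3x3 intrinsics, pixels), "k1" (the pictures are not rectified: a ray, as slopes to the right and down, at radius r is drawn at 1 + k1 r^2 times it, then the intrinsics apply), "rvec" (rotation vector, rad) and "tvec" (3), from world to camera coordinates, as OpenCV has them; the wrist camera has in their place "T_tool_cam" (4x4, takes a point from camera to tool coordinates, whose origin is the TCP and whose axes are the flange's). Camera axes: x right, y down, z forward; pixel columns grow to the right and rows downward; lengths in m; the calibration is good to about 2 mm. A picture is of the moment at which its call begins: read the wrist's pose just before it. camera_info takes no time and is no camera call.
- ctrl.finish_job(): hands the job in; it is judged then, once.
The state is a dict: "t": time; "q": joint angles; "dq": joint speeds; "effort": joint torques, N m; "tool_pos": TCP position; "tool_rot": TCP orientation; "contact_force": force on the tool from outside, world axes, zero at the start; "wrist_torque": the same for the moment, N m; "opening": finger opening in m; "grip_force": force on a finger pad.
Only numpy, scipy, OpenCV 4.12 (cv2) and the standard library are available. Lean on these libraries where they do the work, as an engineer would, in place of code of your own. Each camera call takes 0.05 s, during which the arm holds its last target. There are 200 camera calls.

### The job

Pull the drawer of the small white cabinet well open and take out the hinge leaf that has a single middle knuckle. Set its knuckle into the gap between the two knuckles of the hinge leaf screwed to the step block, so that the holes line up and a hinge pin could be pushed through, and finish holding it there in the gripper, neither let go nor pressed hard against the block. Leave the other leaf in the drawer and do not disturb the pin, the tube or the screwdriver.

Things in the scene. Friction and masses are not known exactly. Their poses are not given: they have to be found in the camera images.
- handle (a point): middle of the drawer's handle, a dark round bar 11 mm thick, 120 long, along y, 35 mm in front of the drawer front; 58 mm above the bench, 27 mm below the cabinet's top; it rides with the drawer. Axes as the fixed low white cabinet (280 deep in x, 360 wide in y, 85 high), whose front looks to -x, to the robot.
- drawer (a joint): how far the drawer is pulled out to the cabinet's -x, in m: 0 shut, 0.197 fully out. Starts at 0 to 0.025, about 1 N friction, stays where left. Drawer floor 22 mm above the bench, side walls' top 63, front's top 72; inside 235 long (x), 318 wide (y), beginning 21 mm behind the front's outer face.
- leaf: hinge leaf to take: loose steel plate 56 x 56 x 6 mm with ONE knuckle, about 0.21 kg, flat in the left or right half of the drawer, knuckle away from the robot. Origin: centre of the plate's underside; z up, +x to the knuckle, y along its axis. Its two side edges are folded up 20 mm high from x -28 to +22: flat flanges, 56 mm apart outside along y, to grip from above.
- leaf_eye (a point): centre of the hole in the loose leaf's knuckle, axes as leaf (hole along y). It lies 42 mm from the leaf's origin along +x and 12 mm above the plate's underside. The knuckle is a tube 22 mm across, 24 mm long, with a 12 mm hole, on a tongue as wide as itself.
- other_leaf: a loose steel leaf in the other half of the drawer, same plate and flanges but with TWO outer knuckles (each 14 mm long, 28 mm apart); it does not fit and stays in the drawer. Origin and axes as leaf.
- jamb: step block of light fibreboard, fixed: lower tread 110 (x) x 160 (y) x 60 high, behind it (+x) a step 90 high. Origin: centre of the tread's underside; x points away from the robot. A two-knuckle steel leaf is screwed flat on the tread (plate underside 60 mm above the bench); its knuckles overhang the front edge (own -x), their axis 16 mm out; below and in front is only air.
- jamb_eye (a point): middle of the gap between the two fixed knuckles, on their hole axis, 72 mm above the bench; axes as jamb (holes along y). Tubes 22 mm across, 14 long, holes 12. Gap 28 mm: 2 mm play at each end of the loose knuckle, 3 mm to the fixed plate behind; open above and in front, nothing carries the leaf. Matched, both plates lie in one plane, the loose one on the robot's side.
- pin: bent steel hinge pin, 8 mm thick, about 90 mm long, lying on the tread behind the fixed leaf; leave it. Origin: near its middle, on the tread.
- tube: white paper tube, 48 mm across, 85 mm high, standing on the bench between block and cabinet; leave it. Origin: centre of its underside.
- screwdriver: screwdriver lying on the bench; leave it. Origin: about its middle, on the bench.

How it is judged:
On the way:
1. the drawer is pulled well open (10 cm or more) (value of joint drawer above 0.1 m), for 0.2 s.
At the end, for the whole second after the job is handed in: Loose knuckle's hole centre within 4.5 mm of the middle of the gap on the fixed knuckles' axis, hole axes within 0.1 rad, leaf gripped (over 3 N), still, touching the block with under 12 N; other leaf still down in the drawer; all through the last second, robot holding (distance between leaf_eye and jamb_eye below 0.0045 m and angle between the y axis of leaf_eye and the y axis of jamb_eye, either way round below 0.1 rad and contact force between the fingers and leaf above 3 N and contact force between leaf and jamb below 12 N and linear speed of leaf below 0.02 m/s and height (world z) of other_leaf below 0.06 m); the arm keeps its last pose, push and grip.
It fails at once if the other leaf is lifted out of the drawer (height (world z) of other_leaf above 0.075 m).
It fails at once if the hinge pin is disturbed (moved over 3 cm) (distance of pin from where it was at the start of the episode above 0.03 m).
It fails at once if the paper tube is disturbed (moved over 3 cm) (distance of tube from where it was at the start of the episode above 0.03 m).
It fails at once if the screwdriver is disturbed (moved over 3 cm) (distance of screwdriver from where it was at the start of the episode above 0.03 m).
It also fails if it takes over 64 s, if anything falls off the work surface, if the arm or the gripper's body presses on something with over 40 N, if the wrist force passes 120 N, or if a joint passes its speed limit or range.

## Working session

There is one attempt and no reset: what is moved stays moved. The work goes in short steps, Python scripts to look and compute and a tool call to move; the robot and the scene stay as the last step left them, time stands still between calls to the robot, and variables do not carry over. Pictures are saved under pics/ and viewed, at most 10 in all, crops included, and the job is handed in when it is done.

Besides the shell and the picture viewer there is one more tool, called after ">>>" as name([rows], argument=value, ...), one row to a line, values as JSON. jog_arm: Moves the arm, as the interface text tells. Shifts and turns lie within -1 to 1; 1 stands for 0.02 m of shift or 45 degrees of turn. Its arguments: {"type":"object","properties":{"plan":{"type":"array"},"grip_force":{"type":"number"}},"required":["plan"]}

```bash
mkdir -p pics; cat > h.py <<'E'
import numpy as np, cv2
from scipy.spatial.transform import Rotation as R
from station import ctrl
def cam(name, obs=None):
    i=ctrl.camera_info(name); K=np.array(i["camera_matrix"]); k1=i["k1"]
    if "T_tool_cam" in i:
        o=obs or ctrl.get_obs(); T=np.eye(4); T[:3,:3]=R.from_rotvec(o["tool_rot"]).as_matrix(); T[:3,3]=o["tool_pos"]
        T=T@np.array(i["T_tool_cam"])
    else:
        T=np.eye(4); T[:3,:3]=R.from_rotvec(np.ravel(i["rvec"])).as_matrix(); T[:3,3]=np.ravel(i["tvec"]); T=np.linalg.inv(T)
    return K,k1,T
def rays(c,uv):
    K,k1,T=c; d=np.array([k1,0,0,0,0.])
    return cv2.undistortPoints(np.array(uv,float).reshape(-1,1,2),K,d)[:,0]
def onz(c,uv,z):
    r=rays(c,uv); d=np.c_[r,np.ones(len(r))]@c[2][:3,:3].T; o=c[2][:3,3]
    return o+d*((z-o[2])/d[:,2])[:,None]
def dep(c,uv,D):
    uv=np.array(uv).reshape(-1,2); r=rays(c,uv); z=D[uv[:,1].astype(int),uv[:,0].astype(int)]
    return (np.c_[r,np.ones(len(r))]*z[:,None])@c[2][:3,:3].T+c[2][:3,3]
def cloud(c,D):
    v,u=np.mgrid[:D.shape[0],:D.shape[1]]; return dep(c,np.c_[u.ravel(),v.ravel()],D).reshape(*D.shape,3)
E
python3 - <<'E'
from h import *
o=ctrl.get_obs(); print({k:np.round(v,3) for k,v in o.items()})
for n in ["scene","top"]:
    p,D=ctrl.get_image(n); cv2.imwrite(f"pics/{n}0.png",p[:,:,::-1]); np.savez(f"{n}0.npz",p=p,D=D)
    c=cam(n); print(n,c[2].round(3), c[0].round(1).tolist(),c[1],D.min(),D.max())
print(ctrl.camera_info("wrist"))
E
```

```text
{'t': np.float64(0.0), 'q': array([ 0.991,  0.053,  1.614, -0.   ,  1.476, -0.119]), 'dq': array([ 0.002, -0.   , -0.001,  0.   , -0.002, -0.001]), 'effort': array([-1.0000e-03, -3.9369e+01, -3.7017e+01, -0.0000e+00,  7.0000e-03,
        0.0000e+00]), 'tool_pos': array([0.278, 0.559, 0.207]), 'tool_rot': array([-7.170e-01, -3.058e+00,  3.000e-03]), 'contact_force': array([ 0.289, -0.458,  0.202]), 'wrist_torque': array([-0.044, -0.004, -0.019]), 'grip_force': np.float64(0.0), 'opening': np.float64(0.085)}
scene [[-6.180e-01  4.840e-01 -6.190e-01  1.365e+00]
 [ 7.860e-01  3.800e-01 -4.880e-01  6.210e-01]
 [-1.000e-03 -7.880e-01 -6.150e-01  8.770e-01]
 [ 0.000e+00  0.000e+00  0.000e+00  1.000e+00]] [[486.4, 0.0, 251.3], [0.0, 486.4, 192.6], [0.0, 0.0, 1.0]] -0.18123754208123616 0.0 3.9966419
top [[ 0.017 -0.996  0.084  0.481]
 [-1.    -0.017 -0.    -0.019]
 [ 0.002 -0.084 -0.997  1.173]
 [ 0.     0.     0.     1.   ]] [[486.7, 0.0, 260.3], [0.0, 486.7, 195.9], [0.0, 0.0, 1.0]] 0.04484776842092407 0.0 1.2273031
{'camera_matrix': array([[314.10751781,   0.        , 253.89392127],
       [  0.        , 314.10751781, 189.57439372],
       [  0.        ,   0.        ,   1.        ]]), 'k1': -0.02115522588914477, 'T_tool_cam': array([[ 1.25105026e-03, -9.60747399e-01, -2.77421827e-01,
         7.01153893e-02],
       [ 9.99998957e-01,  1.00170799e-03,  1.04051154e-03,
        -1.39161999e-03],
       [-7.21773093e-04, -2.77422839e-01,  9.60747650e-01,
        -1.65508237e-01],
       [ 0.00000000e+00,  0.00000000e+00,  0.00000000e+00,
         1.00000000e+00]])}
```

View pics/top0.png

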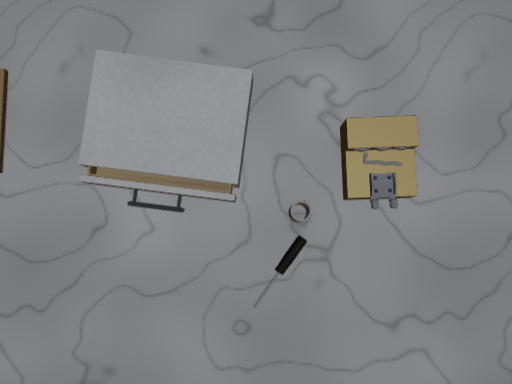

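View pics/scene0.png

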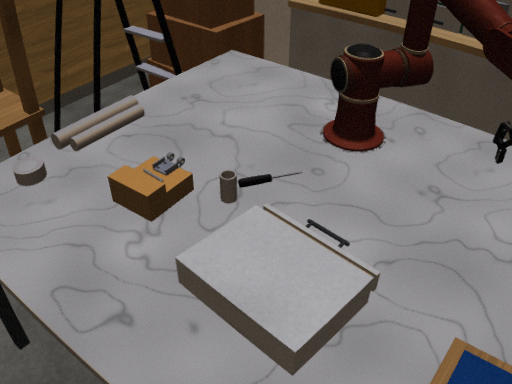

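The top view shows the cabinet at upper left, with handle ends near (130,204) and (183,210) and a slight yaw. The block is at right with its knuckles near (375,203) and (393,202), the tube is at (299,211) and the screwdriver at (290,255).

```bash
python3 - <<'E'
from h import *
c=cam("top"); d=np.load("top0.npz"); D=d["D"]; P=cloud(c,D)
def box(m,name):
    v,u=np.nonzero(m); 
    if len(v)<3: print(name,len(v));return
    q=P[m]; r=cv2.minAreaRect(q[:,:2].astype(np.float32)*1000); print(name,len(v),"uv",u.mean().round(),v.mean().round(),"mean",q.mean(0).round(4),"rect",np.round(r[0],1),np.round(r[1],1),round(r[2],1))
V,U=np.mgrid[:384,:512]
x,y,z=P[...,0],P[...,1],P[...,2]
box((U>75)&(U<260)&(V<195)&(abs(z-.085)<.006)&(V>40),"cabtop")
g=d["p"].astype(int).sum(2)
m=(U>122)&(U<190)&(V>199)&(V<216)&(g<220); box(m,"handle")
v,u=np.nonzero(m); q=onz(c,np.c_[u,v],.06); r=cv2.minAreaRect(q[:,:2].astype(np.float32)*1000); print("handle ray",r)
box((U>75)&(U<245)&(V>170)&(V<206)&(abs(z-.072)<.005),"front")
box((U>335)&(U<425)&(V<205)&(V>110)&(abs(z-.09)<.006),"step")
box((U>335)&(U<425)&(V<205)&(V>145)&(abs(z-.06)<.004),"tread")
for k,(a,b) in {"kL":(368,384),"kR":(384,402)}.items(): box((U>a)&(U<b)&(V>197)&(V<212)&(z>.06),k)
box((U>280)&(U<320)&(V>195)&(V<230)&(z>.07),"tube")
box((U>250)&(U<310)&(V>232)&(V<310)&(g<150),"screwdriver")
E
```

```text
cabtop 18233 uv 166.0 117.0 mean [0.7491 0.1974 0.0846] rect [751.1 197.8] [362.7 266.1] 83.7
handle 251 uv 157.0 206.0 mean [0.5475 0.2153 0.0615] rect [548.3 219.2] [ 25.6 126.3] 1.1
handle ray ((548.33984375, 219.29251098632812), (25.19898223876953, 125.40270233154297), 0.9623574018478394)
front 1056 uv 158.0 187.0 mean [0.59   0.2127 0.072 ] rect [586.9 209.4] [ 75.9 359.4] 0.0
step 2242 uv 382.0 132.0 mean [ 0.7205 -0.2908  0.0898] rect [ 658.9 -294.7] [198.6 162.1] 2.7
tread 2514 uv 381.0 171.0 mean [ 0.6357 -0.2952  0.0601] rect [ 627.4 -295.9] [129.3 164.5] 0.9
kL 78 uv 374.0 202.0 mean [ 0.5615 -0.2734  0.0908] rect [ 529.2 -151.3] [ 24.3 279.6] 15.1
kR 82 uv 393.0 202.0 mean [ 0.5635 -0.3179  0.0779] rect [ 563.8 -319.5] [21.2 15.3] 1.9
tube 155 uv 301.0 210.0 mean [ 0.5415 -0.1091  0.1042] rect [512.2 -81.1] [ 45.9 130.3] 46.1
screwdriver 411 uv 291.0 254.0 mean [ 0.4416 -0.0924  0.0287] rect [440.4 -74.5] [ 85.3 107.2] 2.1
```

>>> jog_arm([
  [-0.98, -0.46, 0.2, 0, 0, 0, -0.3],
  [-0.98, -0.46, 0.2, 0, 0, 0, -0.3],
  [-0.98, -0.46, 0.2, 0, 0, 0, -0.3],
  [-0.98, -0.46, 0.2, 0, 0, 0, -0.3],
  [-0.98, -0.46, 0.2, 0, 0, 0, -0.3],
  [-0.98, -0.46, 0.2, 0, 0, 0, -0.3],
  [-0.98, -0.46, 0.2, 0, 0, 0, -0.3],
])

```text
t: 0.8
tool_pos: [0.3723, 0.4401, 0.1791]
tool_rot: [-0.717, -3.058, 0.001]
contact_force: [0.6, 1.3, 0.4]
opening: 0.0303
grip_force: 0.0
```

>>> jog_arm([
  [-0.98, -0.46, 0.2, 0, 0, 0, -0.3],
  [-0.98, -0.46, 0.2, 0, 0, 0, -0.3],
  [-0.98, -0.46, 0.2, 0, 0, 0, -0.3],
  [-0.98, -0.46, 0.2, 0, 0, 0, -0.3],
  [-0.98, -0.46, 0.2, 0, 0, 0, -0.3],
  [-0.98, -0.46, 0.2, 0, 0, 0, -0.3],
  [-0.98, -0.46, 0.2, 0, 0, 0, -0.3],
])

```text
t: 1.5
tool_pos: [0.4665, 0.3215, 0.1512]
tool_rot: [-0.717, -3.058, 0.001]
contact_force: [-0.5, 0.1, 1.0]
opening: 0.03
grip_force: 0.0
```

>>> jog_arm([
  [-0.98, -0.46, 0.2, 0, 0, 0, -0.3],
  [-0.98, -0.46, 0.2, 0, 0, 0, -0.3],
  [-0.98, -0.46, 0.2, 0, 0, 0, -0.3],
  [-0.98, -0.46, 0.2, 0, 0, 0, -0.3],
  [-0.98, -0.46, 0.2, 0, 0, 0, -0.3],
  [-0.98, -0.46, 0.2, 0, 0, 0, -0.3],
])

```text
t: 2.1
tool_pos: [0.5473, 0.2198, 0.1271]
tool_rot: [-0.717, -3.058, 0.001]
contact_force: [-0.1, -0.3, 0.2]
opening: 0.0302
grip_force: 0.0
```

>>> jog_arm([
  [0, 0, 0, 0, 0, 0.175, -0.3],
  [0, 0, 0, 0, 0, 0.175, -0.3],
  [0, 0, 0, 0, 0, 0.175, -0.3],
  [0, 0, 0, 0, 0, 0.175, -0.3],
  [0, 0, 0, 0, 0, 0.175, -0.3],
  [0, 0, 0, 0, 0, 0.175, -0.3],
  [0, 0, 0, 0, 0, 0.175, -0.3],
  [0, 0, 0, 0, 0, 0.175, -0.3],
])

```text
t: 2.9
tool_pos: [0.5468, 0.2206, 0.1272]
tool_rot: [-2.216, -2.226, 0.002]
contact_force: [0.2, 0.6, -0.1]
opening: 0.0298
grip_force: 0.0
```

>>> jog_arm([
  [0, 0, 0, 0, 0, 0.15, -0.3],
  [0, 0, 0, 0, 0, 0, -0.3],
  [0, 0, 0, 0, 0, 0, -0.3],
])

```text
t: 3.2
tool_pos: [0.5469, 0.2206, 0.1275]
tool_rot: [-2.335, -2.102, 0.001]
contact_force: [0.5, -0.4, 0.2]
opening: 0.0295
grip_force: 0.0
```

```bash
python3 - <<'E'
from h import *
o=ctrl.get_obs(); print({k:np.round(o[k],4) for k in ("t","tool_pos","tool_rot","opening","q")}); c=cam("wrist",o); p,D=ctrl.get_image("wrist"); cv2.imwrite("pics/w1.png",p[:,:,::-1]); np.savez("w1.npz",p=p,D=D,T=c[2])
print(c[2].round(3))
E
```

```text
{'t': np.float64(3.2), 'tool_pos': array([0.5469, 0.2206, 0.1275]), 'tool_rot': array([-2.3347e+00, -2.1016e+00,  1.0000e-03]), 'opening': np.float64(0.0295), 'q': array([0.2572, 0.0325, 1.771 , 0.    , 1.3388, 0.3622])}
[[ 0.995 -0.099 -0.029  0.554]
 [-0.104 -0.956 -0.275  0.289]
 [-0.     0.277 -0.961  0.293]
 [ 0.     0.     0.     1.   ]]
```

View pics/w1.png

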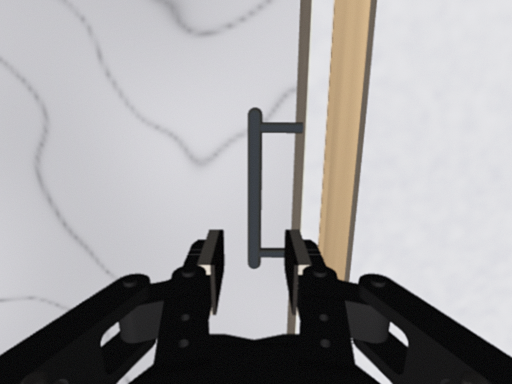

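The handle bar runs from about (256,110) to (254,268), parallel to the fingers' gap. The front's outer face is at column ~300.

```bash
python3 - <<'E'
from h import *
o=ctrl.get_obs(); c=cam("wrist",o)
q=onz(c,[[256,110],[254,268],[255,130],[254,225]],.06); print(q.round(4)); m=q[:2].mean(0); print(m)
Rt=R.from_rotvec(o["tool_rot"]).as_matrix(); print("tool delta units",(Rt.T@(np.array([m[0],m[1],.040])-o["tool_pos"])/.02).round(2)); print(Rt.round(3))
E
```

```text
[[0.5548 0.2817 0.06  ]
 [0.5401 0.1548 0.06  ]
 [0.5526 0.2676 0.06  ]
 [0.5441 0.1932 0.06  ]]
[0.54746991 0.21827147 0.06      ]
tool delta units [-0.11  0.04  4.38]
[[ 0.105  0.994 -0.001]
 [ 0.994 -0.105 -0.   ]
 [-0.    -0.001 -1.   ]]
```

>>> jog_arm([
  [-0.1, 0.04, 0.9, 0, 0, 0, -0.3],
  [0, 0, 0.9, 0, 0, 0, -0.3],
  [0, 0, 0.9, 0, 0, 0, -0.3],
  [0, 0, 0.9, 0, 0, 0, -0.3],
  [0, 0, 0.8, 0, 0, 0, -0.3],
  [0, 0, 0, 0, 0, 0, -1],
  [0, 0, 0, 0, 0, 0, -1],
  [0, 0, 0, 0, 0, 0, -1],
], grip_force=40)

```text
t: 4.05
tool_pos: [0.5489, 0.2189, 0.0413]
tool_rot: [2.336, 2.099, 0.003]
contact_force: [-0.7, 0.3, 0.8]
opening: -0.0002
grip_force: 0.0
```

>>> jog_arm([
  [0, -0.3, 0, 0, 0, 0, -1],
  [0, -0.6, 0, 0, 0, 0, -1],
  [0, -0.7, 0, 0, 0, 0, -1],
  [0, -0.7, 0, 0, 0, 0, -1],
  [0, -0.7, 0, 0, 0, 0, -1],
  [0, -0.7, 0, 0, 0, 0, -1],
  [0, -0.7, 0, 0, 0, 0, -1],
  [0, -0.7, 0, 0, 0, 0, -1],
])

```text
t: 4.85
tool_pos: [0.4451, 0.2297, 0.0399]
tool_rot: [-2.337, -2.099, -0.0]
contact_force: [-0.1, 0.8, -0.4]
opening: -0.0003
grip_force: 0.0
```

>>> jog_arm([
  [0, -0.6, 0, 0, 0, 0, -1],
  [0, -0.6, 0, 0, 0, 0, -1],
  [0, -0.6, 0, 0, 0, 0, -1],
  [0, -0.6, 0, 0, 0, 0, -1],
  [0, -0.5, 0, 0, 0, 0, -1],
  [0, -0.3, 0, 0, 0, 0, -1],
  [0, -0.2, 0, 0, 0, 0, -1],
  [0, 0, 0, 0, 0, 0, -0.3],
])

```text
t: 5.65
tool_pos: [0.3785, 0.2369, 0.0399]
tool_rot: [2.337, 2.099, 0.0]
contact_force: [0.6, 0.1, -0.9]
opening: 0.0132
grip_force: 0.0
```

```bash
python3 - <<'E'
from h import *
p,D=ctrl.get_image("top"); s,_=ctrl.get_image("scene"); o=ctrl.get_obs(); c=cam("wrist",o); w,Dw=ctrl.get_image("wrist")
np.savez("w2.npz",p=w,D=Dw,T=c[2])
a=np.hstack([cv2.resize(x[:,:,::-1],(400,300)) for x in (p,w)]); b=cv2.resize(s[150:342,170:426,::-1],(400,300))
b=np.hstack([b,cv2.resize(p[20:320,60:460,::-1],(400,300))]); cv2.imwrite("pics/a2.png",np.vstack([a,b]))
E
```

```text
(no output)
```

View pics/a2.png

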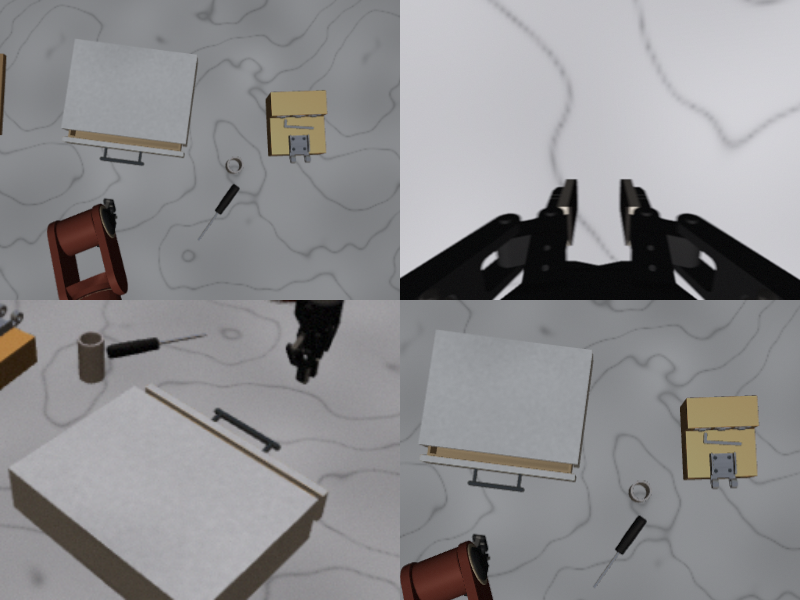

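```bash
python3 - <<'E'
from h import *
d=np.load("w1.npz"); i=cam("wrist"); c=(i[0],i[1],d["T"])
print(dep(c,[[255,120],[255,150],[255,180],[255,210],[254,250],[280,128],[320,150],[200,150],[400,150]],d["D"]).round(4))
t=np.load("top0.npz"); print(dep(cam("top"),[[156,206],[145,205],[170,208],[156,207]],t["D"]).round(4))
o=ctrl.get_obs(); print({k:np.round(o[k],4) for k in ("tool_pos","tool_rot","opening","q")})
E
```

```text
[[ 0.5533  0.2749  0.0628]
 [ 0.551   0.2532  0.0616]
 [ 0.5488  0.2313  0.0651]
 [ 0.5463  0.2067  0.0627]
 [ 0.5419  0.1725  0.0624]
 [ 0.5708  0.2673  0.0616]
 [ 0.5968  0.2501  0.0724]
 [ 0.4988  0.2488 -0.0009]
 [ 0.6478  0.2469  0.0848]]
[[0.5471 0.2177 0.0621]
 [0.5487 0.2421 0.0652]
 [0.5429 0.1852 0.0652]
 [0.5449 0.2181 0.0603]]
{'tool_pos': array([0.3791, 0.2368, 0.0401]), 'tool_rot': array([2.3375e+00, 2.0986e+00, 6.0000e-04]), 'opening': np.float64(0.0298), 'q': array([ 3.9160e-01, -2.1850e-01,  2.1621e+00, -1.0000e-04,  1.1976e+00,
        4.9930e-01])}
```

>>> jog_arm([
  [0, 0, -0.9, 0, 0, 0, -0.3],
  [0, 0, -0.9, 0, 0, 0, -0.3],
  [0, 0, -0.9, 0, 0, 0, -0.3],
  [0, 0, -0.9, 0, 0, 0, -0.3],
  [0, 0.6, 0, 0, 0, 0, -0.3],
  [0, 0.9, 0, 0, 0, 0, -0.3],
  [0, 1, 0, 0, 0, 0, -0.3],
  [0, 1, 0, 0, 0, 0, -0.3],
])

```text
t: 6.6
tool_pos: [0.4495, 0.2288, 0.1107]
tool_rot: [-2.338, -2.099, 0.001]
contact_force: [0.1, -0.8, 0.0]
opening: 0.0302
grip_force: 0.0
```

>>> jog_arm([
  [0, 1, 0, 0, 0, 0, -0.3],
  [0, 1, 0, 0, 0, 0, -0.3],
  [0, 1, 0, 0, 0, 0, -0.3],
  [0, 1, 0, 0, 0, 0, -0.3],
  [0, 0.97, 0, 0, 0, 0, -0.3],
  [0, 0, 0, 0, 0, 0, -0.3],
  [0, 0, 0, 0, 0, 0, -0.3],
])

```text
t: 7.3
tool_pos: [0.547, 0.2182, 0.1105]
tool_rot: [-2.337, -2.097, 0.003]
contact_force: [-0.9, -0.1, -0.1]
opening: 0.0298
grip_force: 0.0
```

>>> jog_arm([
  [0, 0, 0.5, 0, 0, 0, -0.3],
  [0, 0, 0.8, 0, 0, 0, -0.3],
  [0, 0, 0.8, 0, 0, 0, -0.3],
  [0, 0, 0.8, 0, 0, 0, -0.3],
  [0, 0, 0.6, 0, 0, 0, -0.3],
  [0, 0, 0.3, 0, 0, 0, -0.3],
  [0, 0, 0, 0, 0, 0, -0.3],
  [0, 0, 0, 0, 0, 0, -0.3],
])

```text
t: 8.1
tool_pos: [0.5476, 0.2188, 0.0363]
tool_rot: [2.337, 2.099, 0.001]
contact_force: [0.3, -0.5, 1.3]
opening: 0.0295
grip_force: 0.0
```

>>> jog_arm([
  [0, 0, 0, 0, 0, 0, -0.6],
  [0, 0, 0, 0, 0, 0, -0.9],
  [0, 0, 0, 0, 0, 0, -0.9],
  [0, 0, 0, 0, 0, 0, -0.9],
])

```text
t: 8.5
tool_pos: [0.548, 0.2189, 0.037]
tool_rot: [2.337, 2.099, 0.003]
contact_force: [0.2, 0.5, 3.8]
opening: 0.006
grip_force: 35.6
```

>>> jog_arm([
  [0, 0, 0, 0, 0, 0, -0.3],
  [0, 0, 0, 0, 0, 0, -0.3],
  [0, 0, 0.25, 0, 0, 0, -0.3],
  [0, 0, 0.25, 0, 0, 0, -0.3],
  [0, 0, 0, 0, 0, 0, -0.3],
  [0, 0, 0, 0, 0, 0, -0.6],
  [0, 0, 0, 0, 0, 0, -1],
  [0, 0, 0, 0, 0, 0, -1],
])

```text
t: 9.3
tool_pos: [0.5472, 0.2186, 0.0258]
tool_rot: [2.337, 2.099, -0.0]
contact_force: [1.1, -0.1, -1.0]
opening: 0.0092
grip_force: 38.9
```

>>> jog_arm([
  [0, 0, 0, 0, 0, 0, -1],
  [0, 0, 0, 0, 0, 0, -1],
])

```text
t: 9.5
tool_pos: [0.5472, 0.2186, 0.0258]
tool_rot: [2.337, 2.099, -0.0]
contact_force: [0.6, 0.0, -3.1]
opening: 0.0093
grip_force: 38.9
```

>>> jog_arm([
  [0, -0.3, 0, 0, 0, 0, -1],
  [0, -0.6, 0, 0, 0, 0, -1],
  [0, -0.7, 0, 0, 0, 0, -1],
  [0, -0.7, 0, 0, 0, 0, -1],
  [0, -0.7, 0, 0, 0, 0, -1],
  [0, -0.7, 0, 0, 0, 0, -1],
  [0, -0.7, 0, 0, 0, 0, -1],
  [0, -0.7, 0, 0, 0, 0, -1],
])

```text
t: 10.3
tool_pos: [0.4443, 0.23, 0.0258]
tool_rot: [-2.337, -2.099, -0.001]
contact_force: [2.5, 2.9, -5.0]
opening: 0.009
grip_force: 39.8
```

>>> jog_arm([
  [0, -0.7, 0, 0, 0, 0, -1],
  [0, -0.7, 0, 0, 0, 0, -1],
  [0, -0.7, 0, 0, 0, 0, -1],
  [0, -0.7, 0, 0, 0, 0, -1],
  [0, -0.5, 0, 0, 0, 0, -1],
  [0, -0.3, 0, 0, 0, 0, -1],
  [0, 0, 0, 0, 0, 0, -1],
])

```text
t: 11.0
tool_pos: [0.373, 0.2379, 0.0258]
tool_rot: [-2.337, -2.099, -0.002]
contact_force: [1.3, 5.3, -7.4]
opening: 0.0092
grip_force: 39.9
```

```bash
python3 - <<'E'
from h import *
p,D=ctrl.get_image("top"); cv2.imwrite("pics/top3.png",p[:,:,::-1]); np.savez("top3.npz",p=p,D=D)
E
```

```text
(no output)
```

View pics/top3.png

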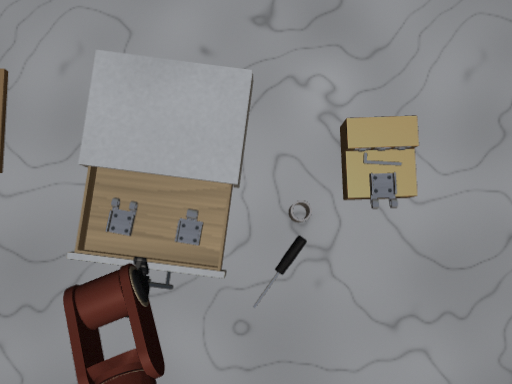

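The drawer is open. The single-knuckle leaf is at about (190,231) with its knuckle at (192,214). The two-knuckle leaf is at (122,220).

```bash
python3 - <<'E'
from h import *
c=cam("top"); a=onz(c,[[189.5,232],[192,214]],.03); print(a.round(4), np.degrees(np.arctan2(*(a[1]-a[0])[[1,0]])))
o=ctrl.get_obs(); Rt=R.from_rotvec(o["tool_rot"]).as_matrix(); print(((Rt.T@(np.array([*a[0][:2],.15])-o["tool_pos"]))/.02).round(2)); print(Rt[:,1].round(3))
E
```

```text
[[0.4894 0.1444 0.03  ]
 [0.5316 0.1398 0.03  ]] -6.208852068790235
[-4.02  6.29 -6.22]
[ 0.994 -0.107 -0.001]
```

>>> jog_arm([
  [0, 0, 0, 0, 0, 0, -0.3],
  [0, 0, 0, 0, 0, 0, -0.3],
  [0, 0, -1, 0, 0, 0, -0.3],
  [0, 0, -1, 0, 0, 0, -0.3],
  [0, 0, -1, 0, 0, 0, -0.3],
  [0, 0, -1, 0, 0, 0, -0.3],
  [0, 0, -1, 0, 0, 0, 0.8],
  [0, 0, -1, 0, 0, 0, 0.8],
])

```text
t: 11.85
tool_pos: [0.3743, 0.2369, 0.1475]
tool_rot: [2.337, 2.098, 0.0]
contact_force: [-0.0, -0.4, 0.7]
opening: 0.058
grip_force: 0.0
```

>>> jog_arm([
  [-0.57, 0.9, 0, 0, 0, 0, 0.9],
  [-0.57, 0.9, 0, 0, 0, 0, 0.9],
  [-0.57, 0.9, 0, 0, 0, 0, 0.9],
  [-0.57, 0.9, 0, 0, 0, 0, 0.9],
  [-0.57, 0.9, 0, 0, 0, 0, 0.9],
  [-0.57, 0.9, 0, 0, 0, 0, 0.9],
  [-0.57, 0.9, 0, 0, 0, 0, 0.9],
])

```text
t: 12.55
tool_pos: [0.4916, 0.1434, 0.1466]
tool_rot: [2.337, 2.098, -0.0]
contact_force: [0.7, -0.1, 1.1]
opening: 0.0816
grip_force: 0.0
```

>>> jog_arm([
  [0, 0, 0, 0, 0, 0.18, 0.9],
  [0, 0, 0, 0, 0, 0.18, 0.9],
  [0, 0, 0, 0, 0, 0.18, 0.9],
  [0, 0, 0, 0, 0, 0.18, 0.9],
  [0, 0, 0, 0, 0, 0.18, 0.9],
  [0, 0, 0, 0, 0, 0.18, 0.9],
  [0, 0, 0, 0, 0, 0.18, 0.9],
])

```text
t: 13.25
tool_pos: [0.491, 0.1441, 0.1466]
tool_rot: [3.055, 0.728, 0.0]
contact_force: [0.7, -0.0, 0.6]
opening: 0.0811
grip_force: 0.0
```

>>> jog_arm([
  [0, 0, 0, 0, 0, 0.18, 0.9],
  [0, 0, 0, 0, 0, 0.18, 0.9],
  [0, 0, 0, 0, 0, 0.18, 0.9],
  [0, 0, 0, 0, 0, 0.18, 0.9],
  [0, 0, 0, 0, 0, 0.02, 0.9],
  [0, 0, 0, 0, 0, 0, 0.9],
  [0, 0, 0, 0, 0, 0, 0.9],
])

```text
t: 13.95
tool_pos: [0.491, 0.1444, 0.1462]
tool_rot: [3.137, -0.166, 0.0]
contact_force: [-0.1, -0.7, -0.4]
opening: 0.081
grip_force: 0.0
```

```bash
python3 - <<'E'
from h import *
o=ctrl.get_obs(); print({k:np.round(o[k],4) for k in ("t","tool_pos","tool_rot","opening","q")}); c=cam("wrist",o); p,D=ctrl.get_image("wrist"); cv2.imwrite("pics/w4.png",p[:,:,::-1]); np.savez("w4.npz",p=p,D=D,T=c[2])
E
```

```text
{'t': np.float64(13.95), 'tool_pos': array([0.491 , 0.1444, 0.1462]), 'tool_rot': array([ 3.137e+00, -1.656e-01,  4.000e-04]), 'opening': np.float64(0.081), 'q': array([ 1.4060e-01, -1.7620e-01,  1.9362e+00, -3.0000e-04,  1.3814e+00,
        1.8170e+00])}
```

View pics/w4.png

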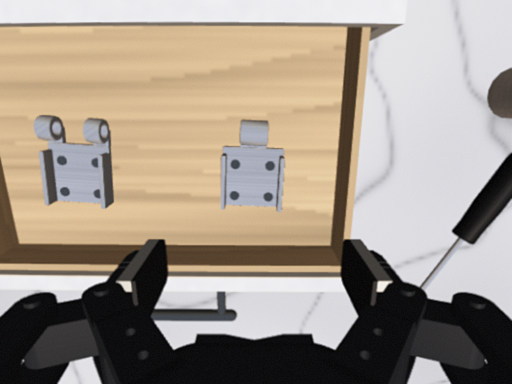

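The leaf's plate spans columns 222–284 and rows 147–208. Its knuckle is at about (254,132). The drawer's right wall is at column ~350, leaving room for a finger.

```bash
python3 - <<'E'
from h import *
o=ctrl.get_obs(); d=np.load("w4.npz"); i=cam("wrist"); c=(i[0],i[1],d["T"]); P=cloud(c,d["D"]); 
hsv=cv2.cvtColor(d["p"],cv2.COLOR_RGB2HSV); V,U=np.mgrid[:384,:512]
m=(U>205)&(U<300)&(V>110)&(V<218)&(hsv[...,0]>95)&(hsv[...,0]<150)
n,l,s,_=cv2.connectedComponentsWithStats(m.astype(np.uint8)); print(s[1:][s[1:,4]>20])
Rt=R.from_rotvec(o["tool_rot"]).as_matrix()
q=onz(c,[[223,147],[283,147],[222.5,208],[281.5,209]],.03); print("corners",q.round(4),q.mean(0).round(4)); 
k=onz(c,[[254.5,132]],.036); print("knuckle",k.round(4))
for nm,z0,z1 in (("flangetops",.037,.047),("plate",.025,.031)):
    mm=(U>215)&(U<290)&(V>145)&(V<212)&(P[...,2]>z0)&(P[...,2]<z1); Q=P[mm]; print(nm,mm.sum(),cv2.minAreaRect((Q[:,:2]*1000).astype(np.float32)),Q[:,2].max())
mm=(U>235)&(U<275)&(V>115)&(V<146)&(P[...,2]>.036);Q=P[mm];print("kn",cv2.minAreaRect((Q[:,:2]*1000).astype(np.float32)),Q[:,2].max())
def loc(p): return (Rt.T@(p-o["tool_pos"])/.02).round(2)
print(Rt.round(3)); print(loc(q.mean(0)),loc(k[0]))
# right wall
print(onz(c,[[352,150],[338,245]],.063).round(4))
E
```

```text
[[ 241  124   27   20  449]
 [ 221  144   63   68 3511]]
corners [[0.5224 0.1676 0.03  ]
 [0.5168 0.114  0.03  ]
 [0.4649 0.1757 0.03  ]
 [0.458  0.1201 0.03  ]] [0.4905 0.1444 0.03  ]
knuckle [[0.5333 0.138  0.036 ]]
flangetops 526 ((488.6938171386719, 145.71266174316406), (56.1262092590332, 49.580345153808594), 81.63834381103516) 0.043182519978230305
plate 3148 ((492.0129699707031, 145.23011779785156), (55.67271423339844, 57.78291320800781), 81.47373962402344) 0.030975924277121425
kn ((541.4651489257812, 137.98330688476562), (23.18398666381836, 38.56787109375), 83.44231414794922) 0.3117160268493221
[[ 0.994 -0.106  0.   ]
 [-0.106 -0.994 -0.   ]
 [ 0.     0.    -1.   ]]
[-0.02  0.    5.8 ] [2.14 0.09 5.5 ]
[[0.5139 0.062  0.063 ]
 [0.4318 0.0756 0.063 ]]
```

```bash
python3 - <<'E'
from h import *
i=ctrl.camera_info("wrist"); T=np.array(i["T_tool_cam"]); c0=cam("wrist"); c=(c0[0],c0[1],T)
for f in ("w1","w2","w4"):
    d=np.load(f+".npz"); P=cloud(c,d["D"]); m=(d["D"]>0)&(d["D"]<.2)&(np.abs(P[...,0])<.03)&(P[...,2]>-.06)&(P[...,2]<.02)
    Q=P[m]; print(f,m.sum(),"z pct",np.percentile(Q[:,2],[50,90,97,99.5]).round(4))
    for a,b in ((-.05,-.04),(-.04,-.03),(-.03,-.02),(-.02,-.01),(-.01,0),(0,.01)):
        S=Q[(Q[:,2]>a)&(Q[:,2]<b)]
        if len(S)>5: L=S[S[:,1]<0];Rr=S[S[:,1]>0]; print(a,len(S),"inner",L[:,1].max().round(4) if len(L) else 0,Rr[:,1].min().round(4) if len(Rr) else 0,"x",S[:,0].min().round(3),S[:,0].max().round(3))
E
```

```text
w1 2680 z pct [-0.0453 -0.0312 -0.0273 -0.0246]
-0.05 875 inner -0.0136 0.016 x -0.011 0.012
-0.04 700 inner -0.0135 0.0161 x -0.012 0.011
-0.03 203 inner -0.0136 0.016 x -0.011 0.011
w2 2657 z pct [-0.0454 -0.0312 -0.0271 -0.0241]
-0.05 872 inner -0.0127 0.0153 x -0.011 0.012
-0.04 691 inner -0.0127 0.0152 x -0.011 0.012
-0.03 198 inner -0.0128 0.0152 x -0.011 0.011
w4 3115 z pct [-0.0499 -0.0394 -0.0364 -0.0348]
-0.05 1196 inner -0.0383 0.0415 x -0.012 0.012
-0.04 372 inner -0.0384 0.0415 x -0.012 0.011
```

>>> jog_arm([
  [0.15, -0.1, 0.8, 0, 0, 0.04, 0.65],
  [0, 0, 1, 0, 0, 0, 0.65],
  [0, 0, 1, 0, 0, 0, 0.65],
  [0, 0, 1, 0, 0, 0, 0.65],
  [0, 0, 1, 0, 0, 0, 0.65],
  [0, 0, 1, 0, 0, 0, 0.65],
  [0, 0, 0, 0, 0, 0, 0.65],
  [0, 0, 0, 0, 0, 0, 0.65],
])

```text
t: 14.8
tool_pos: [0.494, 0.1461, 0.03]
tool_rot: [3.134, -0.217, -0.001]
contact_force: [0.8, 0.5, -0.2]
opening: 0.0708
grip_force: 0.0
```

>>> jog_arm([
  [0, 0, 0.4, 0, 0, 0, 0.65],
  [0, 0, 0.4, 0, 0, 0, 0.65],
  [0, 0, 0.4, 0, 0, 0, 0.65],
  [0, 0, 0.3, 0, 0, 0, 0.65],
  [0, 0, 0.1, 0, 0, 0, 0.65],
  [0, 0, 0, 0, 0, 0, 0.65],
])

```text
t: 15.4
tool_pos: [0.4937, 0.1461, -0.0026]
tool_rot: [3.134, -0.218, -0.002]
contact_force: [0.6, -0.1, -0.2]
opening: 0.0702
grip_force: 0.0
```

```bash
python3 - <<'E'
from h import *
o=ctrl.get_obs(); print({k:np.round(o[k],4) for k in ("t","tool_pos","tool_rot","opening","contact_force")}); c=cam("wrist",o); p,D=ctrl.get_image("wrist"); cv2.imwrite("pics/w5.png",p[:,:,::-1]); np.savez("w5.npz",p=p,D=D,T=c[2])
E
```

```text
{'t': np.float64(15.4), 'tool_pos': array([ 0.4937,  0.1461, -0.0026]), 'tool_rot': array([ 3.1338e+00, -2.1780e-01, -1.6000e-03]), 'opening': np.float64(0.0702), 'contact_force': array([ 0.6487, -0.0823, -0.1919])}
```

View pics/w5.png

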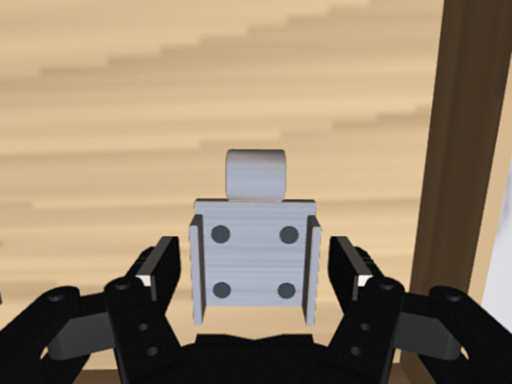

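The leaf lies between the fingers (flanges at columns 192 and 320, fingers at 178 and 330), nearly square. I'll close now.

>>> jog_arm([
  [0, 0, 0, 0, 0, 0, 0.4],
  [0, 0, 0, 0, 0, 0, 0.2],
  [0, 0, 0, 0, 0, 0, 0.1],
  [0, 0, 0, 0, 0, 0, 0.1],
  [0, 0, 0, 0, 0, 0, 0.1],
], grip_force=60)

```text
t: 15.95
tool_pos: [0.4949, 0.1462, -0.0012]
tool_rot: [-3.134, 0.218, -0.003]
contact_force: [-0.0, 0.2, 5.4]
opening: 0.0549
grip_force: 65.4
```

>>> jog_arm([
  [0, 0, -0.2, 0, 0, 0, 0.1],
  [0, 0, -0.4, 0, 0, 0, 0.1],
  [0, 0, -0.4, 0, 0, 0, 0.1],
  [0, 0, 0, 0, 0, 0, 0.1],
])

```text
t: 16.35
tool_pos: [0.4949, 0.1463, 0.0192]
tool_rot: [-3.134, 0.218, -0.003]
contact_force: [0.1, 0.7, -2.0]
opening: 0.0547
grip_force: 64.7
```

>>> jog_arm([
  [0, 0, -0.9, 0, 0, 0, 0.1],
  [0, 0, -1, 0, 0, 0, 0.1],
  [0, 0, -1, 0, 0, 0, 0.1],
  [0, 0, -1, 0, 0, 0, 0.1],
  [0, 0, -1, 0, 0, 0, 0.1],
  [0, 0.5, -0.2, 0, 0, 0, 0.1],
])

```text
t: 16.95
tool_pos: [0.4944, 0.1368, 0.1227]
tool_rot: [-3.133, 0.215, -0.008]
contact_force: [-0.9, 0.1, -2.5]
opening: 0.0548
grip_force: 64.7
```

>>> jog_arm([
  [0.11, 0.9, 0, 0, 0, 0, 0.1],
  [0.11, 1, 0, 0, 0, 0, 0.1],
  [0.11, 1, 0, 0, 0, 0, 0.1],
  [0.11, 1, 0, 0, 0, 0, 0.1],
  [0.11, 1, 0, 0, 0, 0, 0.1],
  [0.11, 1, 0, 0, 0, 0, 0.1],
  [0.11, 1, 0, 0, 0, 0, 0.1],
  [0.11, 1, 0, 0, 0, 0, 0.1],
])

```text
t: 17.75
tool_pos: [0.4871, -0.0239, 0.1185]
tool_rot: [3.134, -0.218, -0.003]
contact_force: [0.2, 0.7, -1.7]
opening: 0.055
grip_force: 64.6
```

>>> jog_arm([
  [0.11, 1, 0, 0, 0, 0, 0.1],
  [0.11, 1, 0, 0, 0, 0, 0.1],
  [0.11, 1, 0, 0, 0, 0, 0.1],
  [0.11, 1, 0, 0, 0, 0, 0.1],
  [0.11, 1, 0, 0, 0, 0, 0.1],
  [0.11, 1, 0, 0, 0, 0, 0.1],
  [0.11, 1, 0, 0, 0, 0, 0.1],
  [0.11, 1, 0, 0, 0, 0, 0.1],
])

```text
t: 18.55
tool_pos: [0.4823, -0.1845, 0.1185]
tool_rot: [-3.133, 0.218, 0.003]
contact_force: [0.1, -0.3, -3.4]
opening: 0.0545
grip_force: 64.6
```

>>> jog_arm([
  [0.11, 1, 0, 0, 0, 0, 0.1],
  [0.11, 1, 0, 0, 0, 0, 0.1],
  [0.11, 1, 0, 0, 0, 0, 0.1],
  [0.11, 0.9, 0, 0, 0, 0, 0.1],
  [0.11, 0.9, 0, 0, 0, -0.1, 0.1],
  [0, 0.2, 0, 0, 0, -0.1, 0.1],
  [0, 0, 0, 0, 0, 0, 0.1],
  [0, 0, 0, 0, 0, 0, 0.1],
])

```text
t: 19.35
tool_pos: [0.4805, -0.284, 0.1192]
tool_rot: [-3.141, -0.026, 0.001]
contact_force: [1.1, 0.5, -1.7]
opening: 0.0547
grip_force: 64.6
```

```bash
python3 - <<'E'
from h import *
o=ctrl.get_obs(); print({k:np.round(o[k],4) for k in ("t","tool_pos","tool_rot","opening","contact_force","q")}); c=cam("wrist",o); p,D=ctrl.get_image("wrist"); cv2.imwrite("pics/w6.png",p[:,:,::-1]); np.savez("w6.npz",p=p,D=D,T=c[2])
E
```

```text
{'t': np.float64(19.35), 'tool_pos': array([ 0.4805, -0.284 ,  0.1192]), 'tool_rot': array([-3.1406e+00, -2.5800e-02,  1.5000e-03]), 'opening': np.float64(0.0547), 'contact_force': array([ 1.1251,  0.485 , -1.7321]), 'q': array([-6.6730e-01, -3.3700e-02,  1.8517e+00,  1.0000e-04,  1.3248e+00,
        8.8700e-01])}
```

View pics/w6.png

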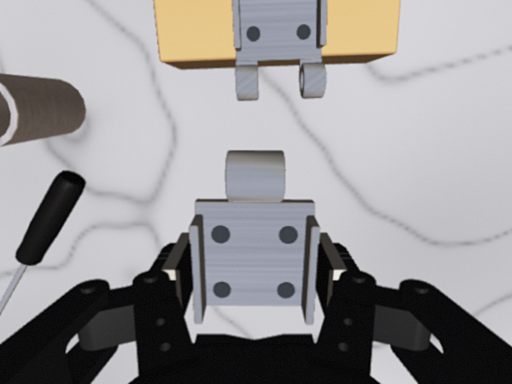

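The held leaf's knuckle is at columns 226–285, rows 150–200. The fixed knuckles are at (247,82) and (313,80) with the gap open. I'll fit tubes to the depth points.

```bash
cat > fit.py <<'E'
from h import *
from scipy.optimize import least_squares
def tube(P,m,ax,n=3):
    """ax: unit horizontal axis guess yaw; returns centre, in frame; fits cylinder radius 11 mm axis (sin yaw..)"""
    Q=P[m]; Q=Q[np.isfinite(Q).all(1)]
    def f(p,Q=Q):
        u=np.array([np.cos(p[2]),np.sin(p[2])]); s=(Q[:,:2]-[p[0],0])@u  # distance normal to axis through (p0,0)
        return np.hypot(s,Q[:,2]-p[1])-.011
    r=least_squares(f,ax,loss="soft_l1",f_scale=.0015)
    return r.x, np.sqrt(np.mean(r.fun**2)), len(Q), Q
E
python3 - <<'E'
from fit import *
o=ctrl.get_obs(); d=np.load("w6.npz"); i=cam("wrist"); K,k1=i[:2]; V,U=np.mgrid[:384,:512]
T=d["T"]; Tt=np.array(ctrl.camera_info("wrist")["T_tool_cam"])
Pw=cloud((K,k1,T),d["D"]); Z=Pw[...,2]
leaf=(U>229)&(U<282)&(V>152)&(V<192)&(Z>.12)
kl=(U>238)&(U<256)&(V>67)&(V<98)&(Z>.055); kr=(U>304)&(U<323)&(V>66)&(V<96)&(Z>.055)
print("n",leaf.sum(),kl.sum(),kr.sum(),"top z",[np.percentile(Z[m],98).round(4) for m in (leaf,kl,kr)])
for n,m in (("leaf",leaf),("jamb",kl|kr),("kl",kl),("kr",kr)):
    Q=Pw[m]; x0=[Q[:,0].mean(),Q[:,2].max()-.011,0.0]
    r=tube(Pw,m,x0); p=r[0]; y=Q[:,1].mean(); 
    print(n,"yaw deg",np.degrees(p[2]).round(2),"at y",y.round(4),"x",(p[0]-y*np.tan(p[2])).round(4),"z",p[1].round(4),"rms",r[1].round(5),r[2])
# y extents by rays through upper silhouettes
c=(K,k1,T)
print("leaf ends",onz(c,[[226,170],[285,170]],.153).round(4))
print("jamb inner/outer ends",onz(c,[[236,82],[258,82],[301,80],[325,80]],.082).round(4))
g=cv2.cvtColor(d["p"],cv2.COLOR_RGB2GRAY); print(g[172,218:232],g[172,278:292]); print(g[85,230:264]); print(g[85,294:332])
E
```

```text
n 2028 510 522 top z [np.float64(0.1656), np.float64(0.0832), np.float64(0.0834)]
leaf yaw deg 0.12 at y -0.2853 x 0.5192 z 0.1535 rms 0.00955 2028
jamb yaw deg 1.55 at y -0.3003 x 0.5601 z 0.0912 rms 0.01411 1032
kl yaw deg -87.74 at y -0.2797 x 0.5626 z 0.0916 rms 0.01406 510
kr yaw deg -84.68 at y -0.3204 x 0.5701 z 0.0915 rms 0.01418 522
leaf ends [[ 0.5211 -0.2728  0.153 ]
 [ 0.5216 -0.2981  0.153 ]]
jamb inner/outer ends [[ 0.5604 -0.273   0.082 ]
 [ 0.5607 -0.2865  0.082 ]
 [ 0.5623 -0.3127  0.082 ]
 [ 0.5626 -0.3274  0.082 ]]
[208 208 209 208 210 208 186 144 140 155 158 158 156 156] [155 155 154 154 154 149 148 182 207 209 207 208 209 208]
[208 208 209 211 207 177 148 152 155 158 160 161 162 163 159 160 155 156
 155 157 156 157 159 161 161 161 152 145 180 206 208 206 204 204]
[209 210 209 210 204 144 117 138 132  96 130 155 161 162 162 160 159 157
 157 153 154 157 157 158 159 161 161 159 156 155 155 164 201 211 212 212
 211 213]
```

```bash
cat > meas.py <<'E'
from fit import *
def go(f,leafbox,klb,krb):
    d=np.load(f); K,k1,_=cam("wrist"); V,U=np.mgrid[:384,:512]; P=cloud((K,k1,d["T"]),d["D"]); Z=P[...,2]
    bx=lambda b:(U>b[0])&(U<b[1])&(V>b[2])&(V<b[3])
    def one(n,m):
        m=m&(abs(Z-np.median(Z[m]))<.015); Q=P[m]; r=tube(P,m,[Q[:,0].mean(),np.percentile(Q[:,2],95)-.011,0.]); p=r[0]; y=Q[:,1].mean()
        print(n,"yaw",np.degrees(p[2]).round(2),"y",y.round(4),"x",(p[0]-y*np.tan(p[2])).round(4),"z",p[1].round(4),"rms",r[1].round(5),r[2])
    if leafbox: one("leaf",bx(leafbox))
    one("jamb",bx(klb)|bx(krb)); 
E
python3 -c "
from meas import *
go('w6.npz',(229,282,152,192),(238,256,67,98),(306,323,66,96))"
```

```text
leaf yaw 0.13 y -0.2854 x 0.5192 z 0.1535 rms 0.00058 2016
jamb yaw 2.85 y -0.2995 x 0.5619 z 0.0712 rms 0.00062 968
```

>>> jog_arm([
  [0.53, 0.22, 0.5, 0, 0, 0, 0.1],
  [0.53, 0.22, 0.5, 0, 0, 0, 0.1],
  [0.53, 0.22, 0.5, 0, 0, 0, 0.1],
  [0.53, 0.21, 0.5, 0, 0, 0, 0.1],
  [0, 0, 0, 0, 0, -0.058, 0.1],
  [0, 0, 0, 0, 0, 0, 0.1],
  [0, 0, 0, 0, 0, 0, 0.1],
])

```text
t: 20.1
tool_pos: [0.5237, -0.3004, 0.0799]
tool_rot: [-3.14, -0.099, 0.0]
contact_force: [0.0, -0.1, -1.5]
opening: 0.0544
grip_force: 64.6
```

```bash
python3 - <<'E'
from h import *
o=ctrl.get_obs(); print({k:np.round(o[k],4) for k in ("t","tool_pos","tool_rot","opening","contact_force","q")}); c=cam("wrist",o); p,D=ctrl.get_image("wrist"); cv2.imwrite("pics/w7.png",p[:,:,::-1]); np.savez("w7.npz",p=p,D=D,T=c[2])
E
```

```text
{'t': np.float64(20.1), 'tool_pos': array([ 0.5237, -0.3004,  0.0799]), 'tool_rot': array([-3.14 , -0.099,  0.   ]), 'opening': np.float64(0.0544), 'contact_force': array([ 0.0349, -0.0917, -1.4653]), 'q': array([-0.644 ,  0.1137,  1.7701,  0.    ,  1.2579,  0.8638])}
```

View pics/w7.png

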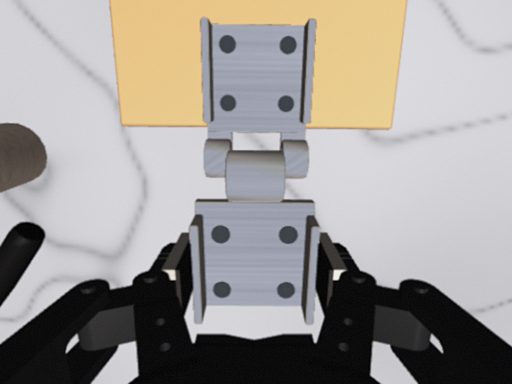

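The loose knuckle (columns 226–285) sits centred in view between and above the fixed ones (columns 204–308). I'll check the remaining offsets.

```bash
python3 - <<'E'
from meas import *
go('w7.npz',(229,282,153,192),(207,223,143,174),(288,305,143,174))
d=np.load('w7.npz'); K,k1,_=cam("wrist"); c=(K,k1,d["T"])
g=cv2.cvtColor(d["p"],cv2.COLOR_RGB2GRAY); print(g[160,198:212],g[160,300:314]); print(g[180,218:232],g[180,280:292])
a=onz(c,[[204,160],[308,160]],.080); b=onz(c,[[225.5,172],[285.5,172]],.119); print(a.round(4),b.round(4),a.mean(0).round(4),b.mean(0).round(4))
E
```

```text
leaf yaw 2.71 y -0.2997 x 0.5623 z 0.1143 rms 0.00057 1970
jamb yaw 2.91 y -0.3009 x 0.5616 z 0.0712 rms 0.00057 928
[213 213 216 214 211 188 161 159 160 159 159 158 157 157] [167 165 165 164 159 158 160 153 156 194 215 217 214 217]
[214 214 213 213 215 211 190 153 147 160 164 163 163 164] [165 164 165 160 155 175 197 201 206 209 208 212]
[[ 0.5607 -0.2727  0.08  ]
 [ 0.5643 -0.3281  0.08  ]] [[ 0.564  -0.2874  0.119 ]
 [ 0.5656 -0.3121  0.119 ]] [ 0.5625 -0.3004  0.08  ] [ 0.5648 -0.2998  0.119 ]
```

>>> jog_arm([
  [-0.03, 0.04, 0.3, 0, 0, 0, 0.1],
  [0, 0, 0.4, 0, 0, 0, 0.1],
  [0, 0, 0.2, 0, 0, 0, 0.1],
  [0, 0, 0.2, 0, 0, 0, 0.1],
  [0, 0, 0.2, 0, 0, 0, 0.1],
])

```text
t: 20.65
tool_pos: [0.523, -0.3016, 0.0534]
tool_rot: [-3.14, -0.1, 0.0]
contact_force: [-1.0, -1.1, -2.8]
opening: 0.0546
grip_force: 64.6
```

>>> jog_arm([
  [0, 0, 0.2, 0, 0, 0, 0.1],
  [0, 0, 0.2, 0, 0, 0, 0.1],
  [0, 0, 0.2, 0, 0, 0, 0.1],
  [0, 0, 0.15, 0, 0, 0, 0.1],
  [0, 0, 0.1, 0, 0, 0, 0.1],
  [0, 0, 0, 0, 0, 0, 0.1],
  [0, 0, 0, 0, 0, 0, 0.1],
])

```text
t: 21.35
tool_pos: [0.5232, -0.3017, 0.037]
tool_rot: [3.14, 0.1, 0.0]
contact_force: [0.2, 0.3, -2.0]
opening: 0.0544
grip_force: 64.6
```

```bash
python3 - <<'E'
from meas import *
o=ctrl.get_obs(); print({k:np.round(o[k],4) for k in ("t","tool_pos","tool_rot","opening","contact_force")}); c=cam("wrist",o); p,D=ctrl.get_image("wrist"); cv2.imwrite("pics/w8.png",p[:,:,::-1]); np.savez("w8.npz",p=p,D=D,T=c[2])
E
```

```text
{'t': np.float64(21.35), 'tool_pos': array([ 0.5232, -0.3017,  0.037 ]), 'tool_rot': array([3.1398e+00, 1.0030e-01, 2.0000e-04]), 'opening': np.float64(0.0544), 'contact_force': array([ 0.2316,  0.3459, -2.0094])}
```

View pics/w8.png

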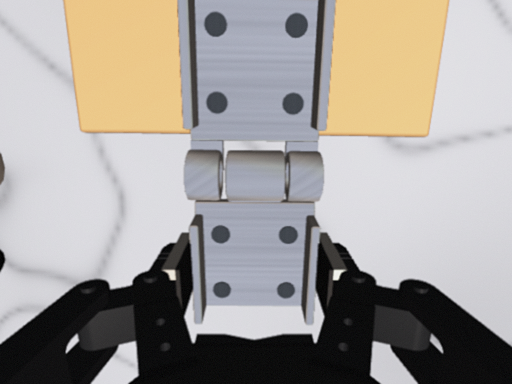

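The loose knuckle (226–285) sits in the gap between the fixed ones (186–222 and 287–323), with all three in line at rows 150–200. The wrist force is just the leaf's weight. One numeric check follows, handing in if it is good.

```bash
python3 - <<'E'
from meas import *
go('w8.npz',(229,282,153,192),(190,219,153,192),(291,319,153,192))
g=cv2.cvtColor(np.load('w8.npz')["p"],cv2.COLOR_RGB2GRAY); print(g[175,180:190],g[175,216:232],g[175,280:294],g[175,318:328])
E
```

```text
leaf yaw 2.93 y -0.301 x 0.5618 z 0.0714 rms 0.00056 1971
jamb yaw 3.0 y -0.3003 x 0.5617 z 0.0712 rms 0.00059 2079
[220 219 220 197 171 163 166 166 167 167] [164 142 112 121 152 146 132 178 194 157 149 163 165 165 165 166] [164 163 165 164 143 123 143 158 116  90 136 166 169 166] [171 171 171 169 164 172 204 221 222 222]
```

```bash
python3 -c "
from station import ctrl
print(ctrl.finish_job())"
```

```text
the job is handed in; nothing more can be done
None
```

Handed in at about 21 s: the drawer is open about 17 cm, and the single-knuckle leaf is held in the gap, hole centres within about 1 mm by the wrist camera and the wrist force just its weight; no verdict came back.

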